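Set the grind ring and start the grinder

ROBOT

A 6-joint arm with a two-finger parallel gripper is mounted at the origin on the work surface. World frame = base frame: x ahead of the robot, y to its left, z up, the work surface at z = 0. Lengths are in mm, angles in rad, forces in N, time in s.
With the tool pointing down it reaches from about 400 to 825 mm from the base axis. Payload 7 kg.
Tool frame: the origin (TCP) lies midway between the tips of the shut fingers; the grasp point (between the pads) lies 19 mm behind it (env.grip_depth is the z of the grasp point in the tool frame, in mm); z points along the fingers, y is the line along which they close (so a half turn about z gives the same grasp; the last joint's range is limited). The gripper opens to 85 mm and grips with 20 to 120 N. Pads are 22 mm wide; open, the fingers measure 114 mm over their backs; the gripper's body (76 mm by 85 mm) begins 54 mm behind the grasp point. The pads swing forward as they close: fully open they stand 13 mm farther back than shut.
Start: joints at [-0.985, 0.359, 0.012, 0, -1.224, -0.288], TCP at [198.03, -645.274, 205.202] pointing down, gripper open.
Joint ranges: [-3.07, 3.07], [-1.43, 2.12], [-1.02, 1.25], [-3.03, 1.67], [-3.05, -0], [-3.03, 3.03]. Speed limits (rad/s): [2.39, 2.39, 3.01, 3.14, 3.14, 3.14].

INTERFACE

Orientations are given as [roll, pitch, yaw] about the fixed x, y, z axes, in that order (R = Rz(yaw) Ry(pitch) Rx(roll)).
In Python, from plant import telemetry, cams, close_job, spotter, env gives the robot as it stands.
- The arm moves only by the tool jog_arm, never from a script. Its argument "targets" is a list of rows, each a list of 7 numbers: the shift along the world's x, y, z in m, then the turn, a rotation vector about the world's x, y, z in degrees, then the gripper's target within -1 to 1 (fully open at 1, half-way at 0, shut at -1). A call has 1 to 20 rows; each row shifts and turns the commanded pose from where the row before left it; what a row does not reach is not made up. A row lasts 1/12 s, in which the tool goes at most 41.7 mm and 7.16 degrees, less where a joint would pass 70% of its speed; a pose out of reach is approached as far as the arm can. A call is refused whole if a number of a shift passes 0.0417 or a number of a turn 7.16, either way. A call with a gripper value outside its range is refused whole. The fingers move at their own pace and stop on an object; the grip force is fixed at half the most. Time passes only in rows, so rows that do not move let the fingers close. It gives the time, the measured TCP pose, the force, the opening and the grip force at its end, in the units of the state.
- telemetry.get_obs(): the state, without advancing time (a new reading comes with each control period).
- cams.camera(name): name is "scene" or "top" or "wrist"; returns the picture (420x560x3 uint8, red, green, blue); there is no depth.
- cams.calibration(name): a dict with "K" (3x3 intrinsics, pixels), "rvec" (rotation vector, rad) and "tvec" (3), from world to camera coordinates, as OpenCV has them. Camera axes: x right, y down, z forward; pixel columns grow to the right and rows downward; lengths in mm; the calibration is good to about 2 mm. A picture is of the moment at which its call begins: read the wrist's pose just before it. calibration takes no time and is no camera call; for the wrist camera it gives the pose at the moment of the call.
- close_job(): hands the job in; it is judged then, once.
Trained networks look in the newest picture that a camera, given by its name, has taken for a name from the list of things; names that differ only in an ending like _2 or _b are one class to them, and where a whole thing is asked for, a point or a joint stands for the part that bears it (a point fixed in the world has none). Each returns a list of dicts, best first, with "score" (0 to 1); they miss things now and then, are a little off and sometimes report something else, mostly with a low value. They report only what shows in the picture. A call takes as long as a camera call.
- spotter.look_for(query, camera): "rect" ([centre column, centre row, width, height] in pixels, round what is visible of it).
- spotter.tip_of(query, camera): "position" ([column, row] in pixels: a listed point, or the origin of a listed thing).
The state is a dict: "clock": time; "joints": joint angles; "qvel": joint speeds; "joint_efforts": joint torques, N m; "tool_pos": TCP position; "ee_rot": TCP orientation; "wrist_force": force on the tool from outside, world axes, zero at the start; "moment": the same for the moment, N m; "width": finger opening in mm; "gripper_force": force on a finger pad.
Only numpy, scipy, OpenCV 4.12 (cv2) and the standard library are available. Lean on these libraries where they do the work, as an engineer would, in place of code of your own. Each camera call takes 0.05 s, during which the arm holds its last target. There are 200 camera calls.

TASK

Push the tab of the coffee grinder's ring with the fingertips, round to the second-largest of the five dots, and only then press the start button down and let it come up again. Only push and press: do not lift, tip or shove the grinder along the counter, and leave everything else on the counter where it stands.

Things in the scene. Friction and masses are not known exactly. Their poses are not given: they have to be found in the camera images.
- grinder: Loose coffee grinder, about 3 kg, on rubber feet: a white drum 164 mm in diameter, its black top 120 mm above the counter, a clear hopper (92 mm diameter, top at 184 mm) on the ring, and a motor block on its right (y -65 to -150 mm, 110 mm deep, 110 mm high). Origin: on the drum's and ring's axis, at the counter. +z up, -x its front (towards the robot), -y the motor block's side.
- ring (a joint): Angle of the grind ring, rad, about the drum's vertical axis; grows counter-clockwise seen from above. At q the tab points along (-cos q, -sin q) in the grinder's frame (0 = front). The dots lie at -1.0, -0.5, 0, 0.5, 1.0, smallest to largest: the second-largest at 0.5. Stops at -1.15 and 1.15. No clicks: friction of about 0.18 N m (2 N at the tab) holds it where it is left.
- tab (a point): The tab: a grey radial bar, 10 mm wide, 24 mm high, from the ring (110 mm diameter) out to 108 mm from the axis, overhanging the drum's edge by 26 mm; underside 127 mm, top 151 mm above the counter. The point is mid-width, mid-height, 95 mm from the axis. Push on its upright flanks.
- dot4 (a point): Centre of the second-largest dot, 70 mm from the drum's axis. Five flat steel discs of 6, 10, 14, 18 and 22 mm diameter lie on the black top in an arc round the front of the ring, growing from left to right as the robot sees it; this is the fourth, 18 mm.
- start_top (a point): Middle of the top of the round grey start button (28 mm diameter), which stands on top of the motor block, facing up.
- start (a joint): How far the start button is pressed, in m: 0 released, 0.006 fully down. A spring pushes it back; fully down takes about 4.5 N.
- mug: Bystander, loose: a white ceramic mug, 80 mm wide, 95 mm tall, on the counter to the left of the grinder. Origin at its underside.
- jar: Bystander, loose: an amber glass coffee jar with a black lid, 72 mm wide, 120 mm tall, behind the grinder. Origin at its underside.
- spoon: Bystander, loose: a steel spoon 150 mm long lying on the counter in front of the grinder.
- bowl: Bystander, loose: a white sugar bowl, 110 mm wide, 50 mm tall. Origin at its underside.
- tumbler: Bystander, loose: a drinking tumbler, 66 mm wide, 110 mm tall. Origin at its underside.

How it is judged:
By the outcome, as a careful person would: the job done as asked, in the order asked, and still so for the second after the job is handed in, with the robot touching nothing.
It also fails if it takes over 51 s, if anything falls off the work surface, if the arm or the gripper's body presses on something with over 40 N, if the wrist force passes 120 N, or if a joint passes its speed limit or range.

## Working session

There is one attempt and no reset: what is moved stays moved. The work goes in short steps, Python scripts to look and compute and a tool call to move; the robot and the scene stay as the last step left them, time stands still between calls to the robot, and variables do not carry over. Pictures are saved under pics/ and viewed, at most 10 in all, crops included, and the job is handed in when it is done.

Besides the shell and the picture viewer there is one more tool, called after "Call:" by a JSON object that holds its "method" and its "body". jog_arm: Moves the arm, as the interface text tells. Its arguments: {"type":"object","properties":{"targets":{"type":"array"}},"required":["targets"]}

```bash
mkdir -p pics; cat > h.py <<'E'
import numpy as np, cv2
from plant import telemetry, cams, close_job, spotter, env
def save(cam,name):
    im=cams.camera(cam); cv2.imwrite('pics/'+name,cv2.cvtColor(im,cv2.COLOR_RGB2BGR)); return im
def ray(cam,px):
    c=cams.calibration(cam); K=np.array(c['K'],float); R=cv2.Rodrigues(np.array(c['rvec'],float))[0]; t=np.array(c['tvec'],float).ravel()
    return -R.T@t, R.T@np.linalg.inv(K)@np.array([px[0],px[1],1.])
def atz(cam,px,z):
    o,d=ray(cam,px); return o+d*(z-o[2])/d[2]
def proj(cam,P):
    c=cams.calibration(cam); return cv2.projectPoints(np.array(P,float).reshape(-1,3),np.array(c['rvec'],float),np.array(c['tvec'],float),np.array(c['K'],float),None)[0].reshape(-1,2)
E
python3 - <<'E'
from h import *
for cam in ('scene','top'):
    save(cam,cam+'0.png')
    for q,z in (('grinder',0),('tab',139),('dot4',120),('start_top',None),('mug',0),('jar',0),('tumbler',0),('bowl',0)):
        r=spotter.tip_of(q,cam)[:2]
        print(cam,q,[(round(x['score'],2),np.round(x['position']),np.round(atz(cam,x['position'],z if z is not None else 116))) for x in r])
print(telemetry.get_obs())
E
```

```text
scene grinder [(0.7, array([299., 231.]), array([571.,   8.,   0.])), (0.54, array([121., 295.]), array([ 609., -499.,    0.]))]
scene tab [(0.83, array([308., 170.]), array([490.,  76., 139.]))]
scene dot4 [(0.95, array([280., 185.]), array([501., -17., 120.]))]
scene start_top [(0.54, array([260., 200.]), array([540., -98., 116.])), (0.5, array([115., 243.]), array([ 560., -483.,  116.]))]
scene mug [(0.96, array([366., 232.]), array([662., 174.,   0.]))]
scene jar [(0.79, array([299., 262.]), array([692., -60.,   0.]))]
scene tumbler [(0.66, array([125., 294.]), array([ 611., -489.,    0.])), (0.58, array([112., 245.]), array([ 397., -479.,    0.]))]
scene bowl [(0.96, array([114., 245.]), array([ 400., -474.,    0.]))]
top grinder [(0.55, array([238., 219.]), array([581.,  -4.,   0.]))]
top tab [(0.78, array([205., 242.]), array([510.,  61., 139.]))]
top dot4 [(0.98, array([241., 241.]), array([515., -20., 120.]))]
top start_top [(0.47, array([282., 221.]), array([ 565., -114.,  116.]))]
top mug [(0.74, array([174., 184.]), array([671., 168.,   0.]))]
top jar [(0.89, array([263.,
[... 218 characters left out ...]
9.,    0.]))]
{'clock': 0.9, 'joints': array([-9.84907843e-01,  3.58597289e-01,  1.19021530e-02, -7.33890913e-08,
       -1.22411275e+00, -2.88105903e-01]), 'qvel': array([ 0.00029499, -0.00031579, -0.00075591,  0.00201175, -0.00091672,
       -0.00041254]), 'joint_efforts': array([ 1.89576795e-04, -5.82950234e+01,  2.93661690e+01,  6.94161192e+00,
       -4.64162022e-04,  6.14205049e-06]), 'tool_pos': array([ 198.02313028, -645.27270921,  205.20492335]), 'ee_rot': array([ 3.14158156e+00, -3.21707173e-06, -2.84381010e+00]), 'wrist_force': array([-0.53849929,  0.3133027 ,  0.69317868]), 'moment': array([ 0.02320862, -0.07431854, -0.01831917]), 'gripper_force': 0.0, 'width': 85.30514160032287}
```

View pics/scene0.png

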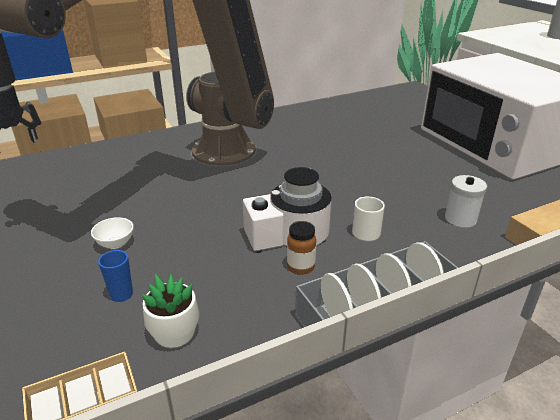

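View pics/top0.png

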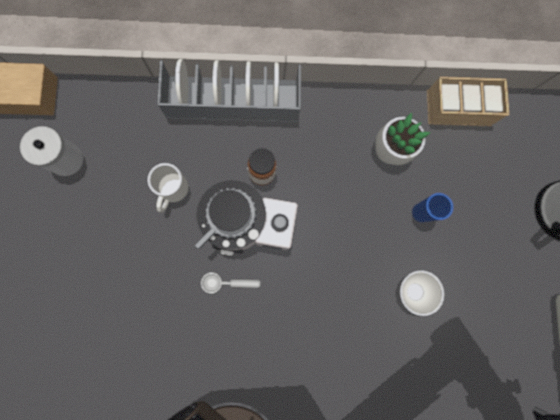

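Both pictures show the grinder centred near top px (232,217), with the tab at (205,242) pointing front-left. The dots run round its front, with the 4th at (241,242). The motor block and start button are at (281,222), the spoon in front at (230,284), and the bowl and tumbler far to the right. I'll move in for a wrist look.

Call:
{"method": "jog_arm", "body": {"targets": [[0.0136, 0.0323, 0.0108, 0, 0, 3, -1], [0.0136, 0.0323, 0.0108, 0, 0, 3, -1], [0.0136, 0.0323, 0.0108, 0, 0, 3, -1], [0.0136, 0.0323, 0.0108, 0, 0, 3, -1], [0.0136, 0.0323, 0.0108, 0, 0, 3, -1], [0.0136, 0.0323, 0.0108, 0, 0, 3, -1], [0.0136, 0.0323, 0.0108, 0, 0, 3, -1], [0.0136, 0.0323, 0.0108, 0, 0, 3, -1], [0.0136, 0.0323, 0.0108, 0, 0, 3, -1], [0.0136, 0.0323, 0.0108, 0, 0, 3, -1], [0.0136, 0.0323, 0.0108, 0, 0, 3, -1], [0.0136, 0.0323, 0.0108, 0, 0, 3, -1], [0.0136, 0.0323, 0.0108, 0, 0, 3, -1], [0.0136, 0.0323, 0.0108, 0, 0, 3, -1], [0.0136, 0.0323, 0.0108, 0, 0, 3, -1], [0.0136, 0.0323, 0.0108, 0, 0, 3, -1], [0.0136, 0.0323, 0.0108, 0, 0, 3, -1], [0.0136, 0.0323, 0.0108, 0, 0, 3, -1], [0.0136, 0.0323, 0.0108, 0, 0, 3, -1], [0, 0, 0, 0, 0, 0, -1]]}}

```text
clock: 2.57
tool_pos: [458.7, -27.4, 411.7]
ee_rot: [-3.14, 0.001, -1.842]
wrist_force: [-0.7, -0.8, 0.4]
width: -0.1
gripper_force: 0.0
```

```bash
python3 - <<'E'
from h import *
o=telemetry.get_obs(); print(o['clock'],o['tool_pos'],o['ee_rot'],o['joints'],o['width'])
save('wrist','w1.png')
print('cam',ray('wrist',(280,210)))
for q,z in (('grinder',0),('tab',139),('dot4',120),('start_top',116)):
    print(q,[(round(x['score'],2),np.round(x['position']),np.round(atz('wrist',x['position'],z))) for x in spotter.tip_of(q,'wrist')[:2]])
E
```

```text
2.5667 [458.65636341 -27.4373417  411.70587278] [-3.13977089e+00  1.35188494e-03 -1.84231489e+00] [ 3.70875949e-01 -7.78853732e-02 -5.08612004e-02  9.04136275e-06
 -1.59555195e+00 -6.42395505e-01] -0.0810536722650677
cam (array([ 435.41085659, -109.70872579,  580.31722398]), array([ 0.07303343,  0.31392472, -0.94676346]))
grinder [(0.94, array([220., 182.]), array([574.,  -5.,   0.]))]
tab [(0.8, array([260., 234.]), array([508.,  63., 139.])), (0.5, array([220., 184.]), array([542., -27., 139.]))]
dot4 [(0.89, array([244., 180.]), array([509., -22., 120.]))]
start_top [(0.52, array([189., 129.]), array([ 563., -114.,  116.]))]
```

View pics/w1.png

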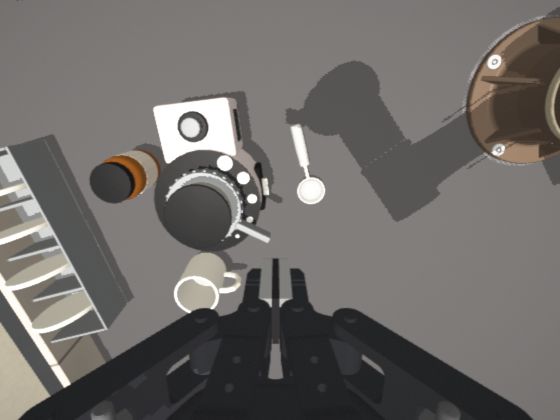

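The wrist view shows the tab pointing from (240,228) to (268,238). The dots are near (225,163), (243,179), (251,199), (250,219) and (237,236), and the button is at (191,127). I'll fit the grinder pose to the dots.

```bash
cat >> h.py <<'E'
from scipy.optimize import least_squares
Q=np.array([-1,-.5,0,.5,1.])
def pose(gr,cam,p0,tol=8):
    """fit x,y,yaw of the grinder to the bright dot blobs (z=120); gr: RGB picture"""
    v=cv2.cvtColor(gr,cv2.COLOR_RGB2GRAY)
    n,l,st,ce=cv2.connectedComponentsWithStats((v>150).astype(np.uint8))
    def model(p,q=Q,r=70,z=120):
        a=p[2]+np.pi+q; return np.c_[p[0]+r*np.cos(a),p[1]+r*np.sin(a),np.full(len(a),z)]
    p=np.array(p0,float)
    for it in range(3):
        m=proj(cam,model(p)); obs=[];idx=[]
        for i,u in enumerate(m):
            ok=[k for k in range(1,n) if 3<st[k,4]<1500/(1 if cam=='wrist' else 3) and np.hypot(*(ce[k]-u))<tol]
            if ok:
                k=min(ok,key=lambda k:np.hypot(*(ce[k]-u))); obs.append(ce[k]); idx.append(i)
        P=np.array([atz(cam,u,120)[:2] for u in obs])
        f=lambda p:(model(p)[idx][:,:2]-P).ravel()
        s=least_squares(f,p); p=s.x
    return p,idx,np.round(s.fun.reshape(-1,2),1)
def crop(im,c,w,name,s):
    c=np.round(c).astype(int); x0,y0=max(c[0]-w,0),max(c[1]-w,0)
    k=cv2.resize(im[y0:c[1]+w,x0:c[0]+w],None,fx=s,fy=s,interpolation=cv2.INTER_CUBIC)
    cv2.imwrite('pics/'+name,cv2.cvtColor(k,cv2.COLOR_RGB2BGR)); return x0,y0
E
python3 - <<'E'
from h import *
im=cv2.cvtColor(cv2.imread('pics/w1.png'),cv2.COLOR_BGR2RGB)
p,i,r=pose(im,'wrist',[574,-5,-0.1],10); print('wrist',p,i,r.tolist())
it=cv2.cvtColor(cv2.imread('pics/top0.png'),cv2.COLOR_BGR2RGB)
pt,i,r=pose(it,'top',p,6); print('top',pt,i,r.tolist())
print('crop org',crop(im,(235,190),75,'c1.png',4))
E
```

```text
wrist [ 5.74927197e+02 -2.15349216e+00 -1.59757160e-01] [0, 1, 2, 3] [[-0.0, 0.2], [0.2, 0.1], [-0.2, -0.3], [-0.0, 0.1]]
top [ 5.78297238e+02  4.51097022e+00 -1.46339091e-01] [0, 1, 2, 3] [[-0.2, -0.5], [0.5, 1.6], [-0.5, -0.5], [0.2, -0.6]]
crop org (np.int64(160), np.int64(115))
```

View pics/c1.png

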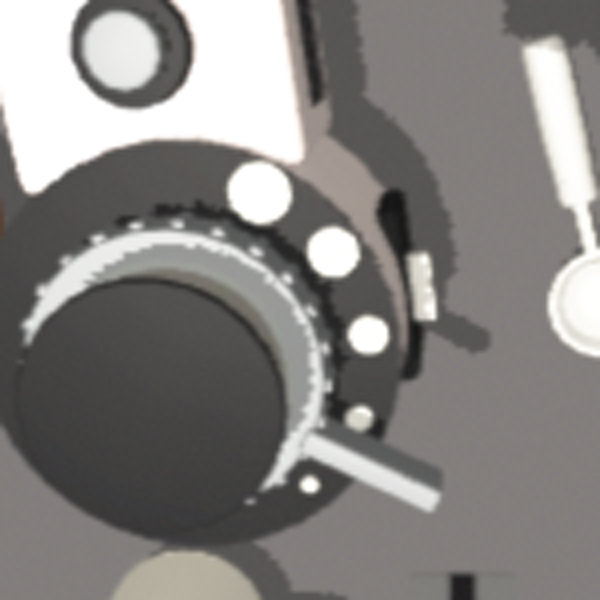

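Crop: the tab's light top face runs from (312,437) to its tip at (434,500), between the smallest dot and the second. The button's centre is at (120,50). The pose fit is good to 0.3 mm.

```bash
python3 - <<'E'
from h import *
p=np.array([574.93,-2.15,-.1598])
for u in ((434,500),(375,470)):
    P=atz('wrist',(160+u[0]/4,115+u[1]/4),151); d=P[:2]-p[:2]; print('tab r',np.hypot(*d),'q',(np.arctan2(d[1],d[0])-p[2]-np.pi+np.pi)%(2*np.pi)-np.pi)
for z in (112,118,124): print(z,atz('wrist',(160+120/4,115+50/4),z),atz('top',(280,222),z))
for q in (-1,-.9,-.75,.5):
    for da in (0,22/97.):
        a=q-da+p[2]+np.pi; print(q,round(da,2),p[:2]+97*np.array([np.cos(a),np.sin(a)]),'yaw',a+np.pi/2-2*np.pi)
E
```

```text
tab r 106.70832796834621 q -0.5826927397338753
tab r 81.78314770187148 q -0.5691606725549887
112 [ 561.26879141 -115.4134021   112.        ] [ 562.09948961 -110.7369479   112.        ]
118 [ 559.63062751 -115.37801093  118.        ] [ 561.38093788 -110.43062325  118.        ]
124 [ 557.9924636  -115.34261977  124.        ] [ 560.66238615 -110.12429861  124.        ]
-1 0 [536.17628044  86.77215259] yaw -2.7305963267948963
-1 0.23 [557.16421131  93.20919857] yaw -2.9574004505062366
-0.9 0 [527.49248531  82.45899598] yaw -2.6305963267948966
-0.9 0.23 [547.73293165  90.95918039] yaw -2.857400450506237
-0.75 0 [515.38134712  74.41995455] yaw -2.4805963267948963
-0.75 0.23 [534.12426338  85.84938556] yaw -2.7074004505062366
0.5 0 [483.48926892 -34.51653673] yaw -1.2305963267948972
0.5 0.23 [478.55297532 -13.12584229] yaw -1.4574004505062366
```

```bash
python3 - <<'E'
from h import *
o=telemetry.get_obs(); print(o['clock'],o['tool_pos'],o['ee_rot'],abs(o['qvel']).max())
im=save('wrist','w2.png')
p,i,r=pose(im,'wrist',[577,1,-0.155],10); print('wrist',p,i,r.tolist())
E
```

```text
2.8167 [455.98824271 -32.20479474 410.25206569] [ 3.14141293e+00 -1.45945121e-04 -1.84985246e+00] 0.012747047032439689
wrist [ 5.78451426e+02  4.21185792e+00 -1.50497171e-01] [0, 1, 2, 3] [[-0.2, -0.3], [0.3, 0.2], [-0.2, -0.0], [0.1, 0.1]]
```

Call:
{"method": "jog_arm", "body": {"targets": [[0.0093, 0.0151, -0.015, 0, 0, -5.5, -1], [0.0093, 0.0151, -0.015, 0, 0, -5.5, -1], [0.0093, 0.0151, -0.015, 0, 0, -5.5, -1], [0.0093, 0.0151, -0.015, 0, 0, -5.5, -1], [0.0093, 0.0151, -0.015, 0, 0, -5.5, -1], [0.0093, 0.0151, -0.015, 0, 0, -5.5, -1], [0.0093, 0.0151, -0.015, 0, 0, -5.5, -1], [0.0093, 0.0151, -0.015, 0, 0, -5.5, -1], [0, 0, -0.015, 0, 0, 0, -1], [0, 0, -0.015, 0, 0, 0, -1], [0, 0, -0.015, 0, 0, 0, -1], [0, 0, 0, 0, 0, 0, -1], [0, 0, 0, 0, 0, 0, -1], [0, 0, 0, 0, 0, 0, -1]]}}

```text
clock: 4.03
tool_pos: [531.3, 88.6, 246.5]
ee_rot: [-3.141, 0.001, -2.618]
wrist_force: [0.8, -1.2, 0.3]
width: -0.2
gripper_force: 0.0
```

```bash
python3 - <<'E'
from h import *
o=telemetry.get_obs(); print(o['clock'],o['tool_pos'],o['ee_rot'],abs(o['qvel']).max())
im=save('wrist','w3.png')
p,i,r=pose(im,'wrist',[578.4,4.3,-0.15],12); print('wrist',p,i,r.tolist())
print(proj('wrist',[o['tool_pos']]))
E
```

```text
4.0333 [531.31664184  88.60537935 246.47527337] [-3.14109404e+00  1.11394836e-03 -2.61781782e+00] 0.009482684700362455
wrist [ 5.78615105e+02  3.85316618e+00 -1.52701395e-01] [0, 1, 2, 3] [[-0.5, -0.5], [0.3, 0.1], [0.1, 0.2], [0.1, 0.2]]
[[276.02149736 249.74325343]]
```

View pics/w3.png

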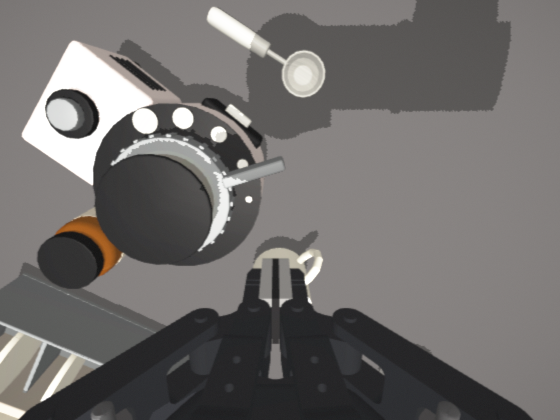

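The view shows the fingertips at (276,260), left of the tab, which runs (225,180)-(285,162), and clear of the mug. The pose is confirmed. Next I'll descend and compute the arc.

Call:
{"method": "jog_arm", "body": {"targets": [[0, 0, -0.0225, 0, 0, 0, -1], [0, 0, -0.0225, 0, 0, 0, -1], [0, 0, -0.0225, 0, 0, 0, -1], [0, 0, -0.0225, 0, 0, 0, -1], [0, 0, -0.0225, 0, 0, 0, -1], [0, 0, 0, 0, 0, 0, -1], [0, 0, 0, 0, 0, 0, -1]]}}

```text
clock: 4.67
tool_pos: [530.9, 88.9, 133.3]
ee_rot: [-3.141, -0.001, -2.617]
wrist_force: [1.0, 0.7, 0.6]
width: 0.0
gripper_force: 0.0
```

```bash
python3 - <<'E'
from h import *
q=np.linspace(-.913,.25,20); a=q-.151+np.pi; P=np.array([578.5,4.0])+97*np.c_[np.cos(a),np.sin(a)]
print(np.round(np.diff(P,axis=0)/1000,4).tolist()); print(P[0],P[-1])
E
```

```text
[[-0.0051, -0.003], [-0.0049, -0.0033], [-0.0047, -0.0036], [-0.0045, -0.0039], [-0.0042, -0.0042], [-0.0039, -0.0044], [-0.0037, -0.0047], [-0.0034, -0.0049], [-0.0031, -0.0051], [-0.0028, -0.0053], [-0.0024, -0.0054], [-0.0021, -0.0056], [-0.0017, -0.0057], [-0.0014, -0.0058], [-0.001, -0.0058], [-0.0007, -0.0059], [-0.0003, -0.0059], [0.0, -0.0059], [0.0004, -0.0059]]
[531.41826045  88.8074867 ] [481.97496039  -5.58732118]
```

Call:
{"method": "jog_arm", "body": {"targets": [[-0.0051, -0.003, 0, 0, 0, 3.95, -1], [-0.0049, -0.0033, 0, 0, 0, 3.95, -1], [-0.0047, -0.0036, 0, 0, 0, 3.95, -1], [-0.0045, -0.0039, 0, 0, 0, 3.95, -1], [-0.0042, -0.0042, 0, 0, 0, 3.95, -1], [-0.0039, -0.0044, 0, 0, 0, 3.95, -1], [-0.0037, -0.0047, 0, 0, 0, 3.95, -1], [-0.0034, -0.0049, 0, 0, 0, 3.95, -1], [-0.0031, -0.0051, 0, 0, 0, 3.95, -1], [-0.0028, -0.0053, 0, 0, 0, 3.95, -1], [0, 0, 0, 0, 0, 0, -1]]}}

```text
clock: 5.58
tool_pos: [491.5, 46.7, 135.4]
ee_rot: [-3.139, 0.002, -1.925]
wrist_force: [-0.1, 0.1, 0.7]
width: -0.2
gripper_force: 0.0
```

```bash
python3 - <<'E'
from h import *
o=telemetry.get_obs(); print(o['tool_pos'],o['ee_rot'],o['wrist_force'],o['moment'])
im=save('wrist','w4.png')
p,i,r=pose(im,'wrist',[578.4,4.3,-0.15],12); print('wrist',p,i,r.tolist())
E
```

```text
[491.45737956  46.7089819  135.39802498] [-3.13888217e+00  2.36908556e-03 -1.92454891e+00] [-0.13587859  0.07159118  0.67907251] [-0.0075864   0.03679136 -0.03223494]
wrist [ 5.77760024e+02  3.75364744e+00 -1.41006065e-01] [0, 1, 2, 3, 4] [[-2.2, -1.7], [1.0, 1.0], [1.7, 2.6], [-0.4, -1.3], [-0.0, -0.6]]
```

View pics/w4.png

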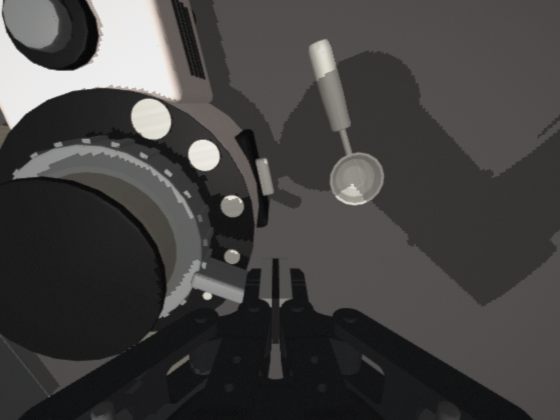

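The tab shows at (197,280)-(243,297), with the left finger covering its outer end. I need to compute its angle relative to the dots and finger.

```bash
python3 - <<'E'
from h import *
p=np.array([578.5,4.0,-.151]); o=telemetry.get_obs(); print(o['tool_pos'],o['ee_rot'],o['wrist_force'])
for u in ((197,280),(220,288),(240,295)):
    P=atz('wrist',u,151); d=P[:2]-p[:2]; print('tab r',np.hypot(*d),'q',(np.arctan2(d[1],d[0])-p[2])%(2*np.pi)-np.pi)
T=o['tool_pos']; 
print('dots',np.round(proj('wrist',[[p[0]+70*np.cos(np.pi+p[2]+q),p[1]+70*np.sin(np.pi+p[2]+q),120] for q in Q])).tolist())
for q in (-.58,-.3,-.14,0):
  print(q,np.round(proj('wrist',[[p[0]+r*np.cos(np.pi+p[2]+q),p[1]+r*np.sin(np.pi+p[2]+q),151] for r in (55,82,108)])).tolist())
tx=np.array([np.cos(o['ee_rot'][2]),np.sin(o['ee_rot'][2]),0])
print('finger front at tip/+20',np.round(proj('wrist',[T+11*tx,T-11*tx,T+11*tx+[0,0,20],T])).tolist())
E
python3 - <<'E'
import cv2
im=cv2.imread('pics/w4.png')[240:320,180:320]; cv2.imwrite('pics/c4.png',cv2.resize(im,None,fx=5,fy=5,interpolation=cv2.INTER_CUBIC))
E
```

```text
[491.70220408  47.02687057 135.15084718] [-3.13892281e+00  2.39873467e-03 -1.92885877e+00] [ 0.8737573  -0.44133357 -1.13556209]
tab r 55.60960570259995 q -0.5777621679438014
tab r 69.26513066971933 q -0.58114536683434
tab r 81.35851224132043 q -0.5835280169290007
dots [[207.0, 294.0], [231.0, 255.0], [231.0, 205.0], [203.0, 154.0], [150.0, 119.0]]
-0.58 [[196.0, 280.0], [241.0, 295.0], [283.0, 309.0]]
-0.3 [[200.0, 256.0], [249.0, 260.0], [297.0, 264.0]]
-0.14 [[199.0, 241.0], [249.0, 238.0], [298.0, 235.0]]
0 [[196.0, 228.0], [246.0, 218.0], [294.0, 209.0]]
finger front at tip/+20 [[276.0, 234.0], [276.0, 267.0], [276.0, 249.0], [276.0, 251.0]]
```

View pics/c4.png

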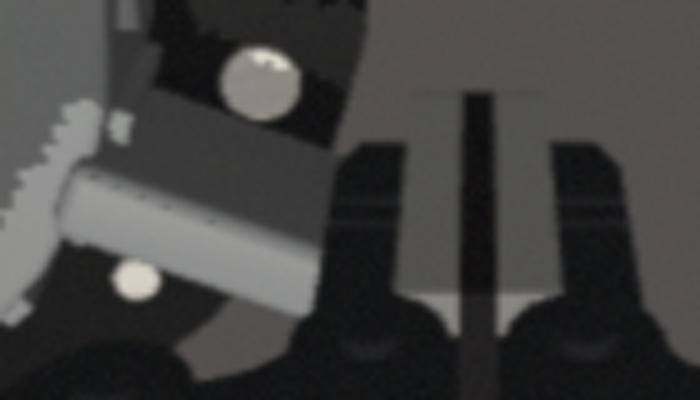

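The tab hasn't moved: it's still at q≈-0.58, yet the fingertips are past it with no force. They may have gone over it, so I'll check the fingertip height in the fixed camera.

```bash
python3 - <<'E'
from h import *
o=telemetry.get_obs(); im=save('scene','s2.png'); T=o['tool_pos']; print(o['clock'],T,o['ee_rot'],o['joints'])
for h in (0,20,40): print(h,proj('scene',[T+[0,0,h]]))
u=proj('scene',[T])[0]; print(crop(im,u+[0,-10],50,'c5.png',6))
print(ray('wrist',(280,210)))
E
```

```text
5.6333 [491.70220408  47.02687057 135.15084718] [-3.13892281e+00  2.39873467e-03 -1.92885877e+00] [ 4.94517718e-01  1.18268130e-01 -4.81637833e-01  5.24518264e-04
 -9.67327361e-01 -8.52880259e-01]
0 [[298.93777191 173.93179866]]
20 [[299.08777241 167.70629731]]
40 [[299.24018181 161.38081908]]
(np.int64(249), np.int64(114))
(array([462.43109887, -31.36989783, 304.08690414]), array([ 0.10166531,  0.30737786, -0.94626988]))
```

View pics/c5.png

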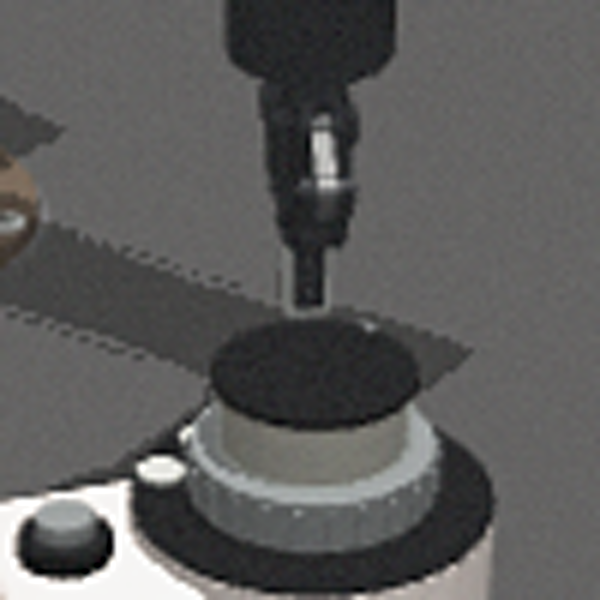

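The fixed camera shows the finger ending at about px (300,165). The reported TCP projects to (299,174), so the real tips are some 27 mm higher than reported and passed over the tab. I'll go back behind the tab, descend further just outside the drum's edge, and check.

Call:
{"method": "jog_arm", "body": {"targets": [[0, 0, 0.0125, 0, 0, 0, -1], [0, 0, 0.0125, 0, 0, 0, -1], [0.0077, 0.0088, 0, 0, 0, -4.26, -1], [0.0077, 0.0088, 0, 0, 0, -4.26, -1], [0.0077, 0.0088, 0, 0, 0, -4.26, -1], [0.0077, 0.0088, 0, 0, 0, -4.26, -1], [0.0077, 0.0088, 0, 0, 0, -4.26, -1], [0, 0, -0.0125, 0, 0, 0, -1], [0, 0, -0.0125, 0, 0, 0, -1], [0, 0, -0.0125, 0, 0, 0, -1], [0, 0, -0.0125, 0, 0, 0, -1], [0, 0, 0, 0, 0, 0, -1], [0, 0, 0, 0, 0, 0, -1], [0, 0, 0, 0, 0, 0, -1]]}}

```text
clock: 6.85
tool_pos: [529.8, 91.2, 109.0]
ee_rot: [-3.141, 0.001, -2.3]
wrist_force: [-0.4, 0.1, -0.7]
width: -0.1
gripper_force: 0.0
```

```bash
python3 - <<'E'
from h import *
print('grip_depth',env.grip_depth)
o=telemetry.get_obs(); print(o['tool_pos'],o['ee_rot'],o['wrist_force'],o['width'])
im=save('wrist','w6.png'); T=o['tool_pos']; print(proj('wrist',[T,T+[0,0,28]]))
i2=save('scene','s3.png'); u=proj('scene',[T,T+[0,0,28]]); print(u)
a=cv2.resize(im[130:330,150:350],(600,600))[:,:400]; b=cv2.resize(i2[130:200,260:330],(600,600),interpolation=cv2.INTER_CUBIC)
cv2.imwrite('pics/c6.png',cv2.cvtColor(np.hstack([cv2.resize(im[130:330,150:350],(400,400)),cv2.resize(i2[130:200,265:335],(400,400),interpolation=cv2.INTER_CUBIC)]),cv2.COLOR_RGB2BGR))
E
```

```text
grip_depth -18.700000000000003
[529.84416678  91.24873554 108.96238437] [-3.14086001e+00  1.08991863e-03 -2.29983903e+00] [-0.35379825  0.09688415 -0.73199223] -0.08492559740780181
[[276.35527432 250.47901896]
 [276.46845424 274.7315569 ]]
[[318.86066036 184.43099728]
 [319.29345669 175.82010675]]
```

View pics/c6.png

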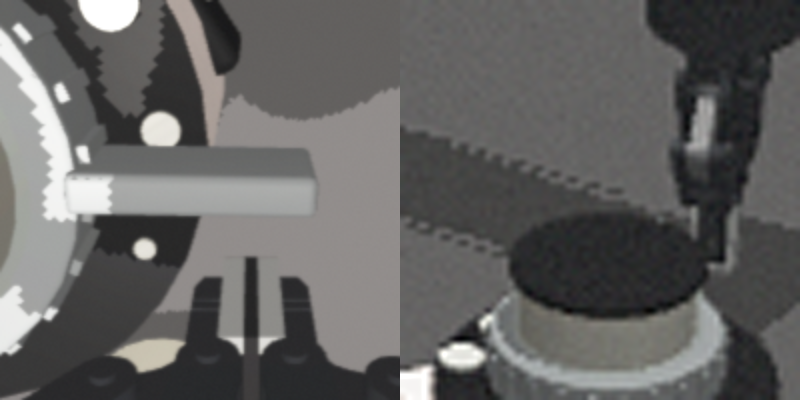

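The right panel shows the visible tip at px (321,177), about 25 mm above the reported TCP, so the real tip is now near z 134, behind the tab and parallel to it. I'll go down 5 mm more and push.

```bash
python3 - <<'E'
import numpy as np
q=np.r_[np.linspace(-.905,-.74,4),np.linspace(-.74,.24,19)[1:]]; a=q-.151+np.pi; P=np.array([578.5,4.0])+100*np.c_[np.cos(a),np.sin(a)]
print(np.round(np.diff(P,axis=0)/1000,4).tolist()); print(P[0],P[-1])
E
```

```text
[[-0.0047, -0.0028], [-0.0045, -0.0031], [-0.0044, -0.0033], [-0.0041, -0.0035], [-0.0039, -0.0038], [-0.0037, -0.004], [-0.0035, -0.0042], [-0.0033, -0.0043], [-0.003, -0.0045], [-0.0028, -0.0047], [-0.0025, -0.0048], [-0.0023, -0.005], [-0.002, -0.0051], [-0.0017, -0.0052], [-0.0014, -0.0053], [-0.0011, -0.0053], [-0.0008, -0.0054], [-0.0006, -0.0054], [-0.0003, -0.0054], [0.0, -0.0054], [0.0003, -0.0054]]
[529.26424165  91.03930204] [478.89578864  -4.88825517]
```

Call:
{"method": "jog_arm", "body": {"targets": [[0, 0, -0.005, 0, 0, 0, -1], [-0.0047, -0.0028, 0, 0, 0, 0, -1], [-0.0045, -0.0031, 0, 0, 0, 0, -1], [-0.0044, -0.0033, 0, 0, 0, 0, -1], [-0.0041, -0.0035, 0, 0, 0, 3.12, -1], [-0.0039, -0.0038, 0, 0, 0, 3.12, -1], [-0.0037, -0.004, 0, 0, 0, 3.12, -1], [-0.0035, -0.0042, 0, 0, 0, 3.12, -1], [-0.0033, -0.0043, 0, 0, 0, 3.12, -1], [-0.003, -0.0045, 0, 0, 0, 3.12, -1], [0, 0, 0, 0, 0, 0, -1], [0, 0, 0, 0, 0, 0, -1]]}}

```text
clock: 7.95
tool_pos: [493.7, 57.0, 103.2]
ee_rot: [-3.141, 0.0, -1.974]
wrist_force: [0.9, 0.6, -0.4]
width: -0.2
gripper_force: 0.0
```

```bash
cat >> h.py <<'E'
def tabq(im,p=(578.5,4.0,-.151),cam='wrist',qs=np.arange(-1.15,1.16,.005)):
    """tab angle: best match of its bright top face (z=151, r 60..85) against darker sides"""
    g=cv2.GaussianBlur(cv2.cvtColor(im,cv2.COLOR_RGB2GRAY),(3,3),0).astype(np.float32); best=[]
    for q in qs:
        a=p[2]+np.pi+q; e=np.array([np.cos(a),np.sin(a)]); t=np.array([-e[1],e[0]]); s=[]
        for off in (-3,0,3,-8,8):
            u=proj(cam,[np.r_[np.array(p[:2])+r*e+off*t,151] for r in np.arange(60,86,3)]).astype(np.float32)
            s.append(cv2.remap(g,u[:,0],u[:,1],cv2.INTER_LINEAR).ravel())
        s=np.array(s); m=np.median(s[:3]); best.append(m-np.abs(s[:3]-m).mean()-np.median(s[3:],axis=1).mean())
    best=np.array(best); k=np.argsort(-best)[:5]; return [(round(qs[i],3),round(float(best[i]),1)) for i in k]
E
python3 - <<'E'
from h import *
print('ref w2-type',tabq(cv2.cvtColor(cv2.imread('pics/w6.png'),cv2.COLOR_BGR2RGB)) if 0 else '')
o=telemetry.get_obs(); print(o['tool_pos'],o['ee_rot'],o['wrist_force'])
im=save('wrist','w7.png'); print(tabq(im)); print(pose(im,'wrist',[578.5,4,-.151],12))
cv2.imwrite('pics/c7.png',cv2.cvtColor(cv2.resize(im[130:330,150:350],(600,600)),cv2.COLOR_RGB2BGR))
E
```

```text
ref w2-type 
[493.6594961   57.01777933 103.19749683] [-3.14134278e+00  1.89387837e-04 -1.97448440e+00] [ 0.86671313  0.64008527 -0.43594705]
[(np.float64(0.825), 113.4), (np.float64(0.83), 112.2), (np.float64(0.8), 111.5), (np.float64(0.795), 110.1), (np.float64(0.835), 109.8)]
(array([ 5.79271861e+02,  5.01220120e+00, -1.65174333e-01]), [1, 2, 3], array([[-0.9, -3.1],
       [ 0.7,  1.3],
       [ 0.2,  1.8]]))
```

View pics/c7.png

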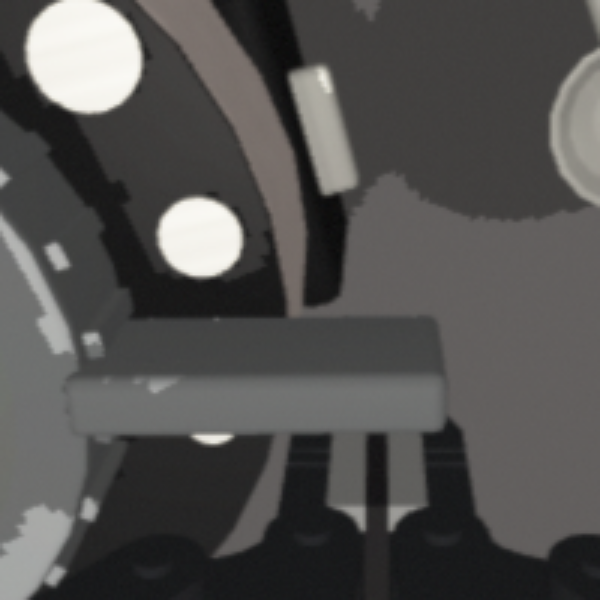

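The tab now sits in front of the fingertips (crop top-face midline y≈404, x 70–442) and has moved past the second dot, so the contact is good. I'll compute its angle to calibrate the finger-to-tab offset.

```bash
python3 - <<'E'
from h import *
p=np.array([578.5,4.0,-.151]); o=telemetry.get_obs(); T=o['tool_pos']; print(T,o['ee_rot'])
qa=lambda P:(np.arctan2(P[1]-p[1],P[0]-p[0])-p[2])%(2*np.pi)-np.pi
for x in (100,250,420): 
    P=atz('wrist',(150+x/3,130+404/3),151); print('r',np.hypot(*(P-[*p[:2],0])[:2]),'q',qa(P))
print('finger q',qa(T),'r',np.hypot(T[0]-p[0],T[1]-p[1]),'needed tab q from yaw',o['ee_rot'][2]+np.pi/2-p[2])
# tab profile in tool-aligned columns for a detector: gray along rows at cols 190..280
g=cv2.cvtColor(cv2.imread('pics/w7.png'),cv2.COLOR_BGR2GRAY)
for c in (215,240,260): print(c,g[225:285,c].tolist())
E
```

```text
[493.79818729  57.136572   103.12805749] [-3.14137975e+00  6.83482088e-05 -1.97461344e+00]
r 58.063111839403085 q -0.22990508946906463
r 79.89728401068703 q -0.23590853381863397
r 104.63665467809115 q -0.23968280755274662
finger q -0.4092780128540663 r 99.98946124550744 needed tab q from yaw -0.252817113293784
215 [22, 24, 25, 26, 25, 24, 24, 24, 26, 25, 35, 56, 66, 67, 67, 67, 68, 69, 68, 68, 69, 69, 68, 68, 69, 69, 70, 70, 69, 73, 83, 95, 104, 107, 110, 113, 114, 113, 113, 114, 112, 112, 112, 111, 112, 111, 111, 110, 107, 135, 215, 149, 63, 40, 40, 40, 40, 40, 39, 40]
240 [26, 24, 25, 23, 26, 24, 24, 23, 24, 26, 36, 64, 67, 68, 68, 67, 68, 68, 69, 68, 68, 69, 69, 69, 70, 70, 69, 69, 70, 76, 88, 98, 105, 109, 111, 114, 115, 114, 114, 113, 114, 113, 113, 112, 111, 112, 111, 111, 100, 80, 56, 61, 63, 73, 75, 85, 87, 93, 94, 95]
260 [21, 23, 22, 22, 31, 57, 91, 96, 96, 94, 86, 69, 66, 67, 68, 68, 68, 68, 69, 68, 68, 71, 70, 69, 69, 69, 70, 71, 71, 79, 90, 99, 106, 109, 113, 113, 114, 114, 114, 113, 114, 113, 113, 113, 112, 111, 111, 108, 98, 75, 57, 55, 62, 66, 70, 72, 70, 70, 75, 80]
```

Call:
{"method": "jog_arm", "body": {"targets": [[-0.0028, -0.0047, 0, 0, 0, 3.12, -1], [-0.0025, -0.0048, 0, 0, 0, 3.12, -1], [-0.0023, -0.005, 0, 0, 0, 3.12, -1], [-0.002, -0.0051, 0, 0, 0, 3.12, -1], [-0.0017, -0.0052, 0, 0, 0, 3.12, -1], [-0.0014, -0.0053, 0, 0, 0, 3.12, -1], [-0.0011, -0.0053, 0, 0, 0, 3.12, -1], [-0.0008, -0.0054, 0, 0, 0, 3.12, -1], [-0.0006, -0.0054, 0, 0, 0, 3.12, -1], [-0.0003, -0.0054, 0, 0, 0, 3.12, -1], [0, -0.0054, 0, 0, 0, 3.12, -1], [0.0003, -0.0054, 0, 0, 0, 3.12, -1], [0, 0, 0, 0, 0, 0, -1], [0, 0, 0, 0, 0, 0, -1]]}}

```text
clock: 9.17
tool_pos: [478.6, -5.2, 102.9]
ee_rot: [3.141, -0.0, -1.322]
wrist_force: [0.8, -0.7, 0.2]
width: -0.1
gripper_force: 0.0
```

```bash
cat >> h.py <<'E'
def qa(P,p=(578.5,4.0,-.151)): return (np.arctan2(P[1]-p[1],P[0]-p[0])-p[2])%(2*np.pi)-np.pi
E
python3 - <<'E'
from h import *
o=telemetry.get_obs(); T=o['tool_pos']; print(T,o['ee_rot'],o['wrist_force'],'qf',qa(T))
im=save('wrist','w8.png'); g=cv2.cvtColor(im,cv2.COLOR_RGB2GRAY)
for c in (215,240,260): print(c,g[230:285,c].tolist())
print('dots',np.round(proj('wrist',[[578.5+70*np.cos(np.pi-.151+q),4+70*np.sin(np.pi-.151+q),120] for q in Q])).tolist())
print(pose(im,'wrist',[578.5,4,-.151],12))
E
```

```text
[478.64243359  -5.1758065  102.87878154] [ 3.14125926e+00 -1.21889373e-04 -1.32219235e+00] [ 0.81081163 -0.6771555   0.17018287] qf 0.24263162422357887
215 [144, 133, 134, 135, 137, 138, 131, 69, 56, 56, 56, 57, 56, 56, 56, 56, 57, 57, 57, 57, 57, 57, 56, 58, 59, 65, 85, 107, 123, 132, 140, 148, 149, 149, 148, 148, 147, 146, 146, 144, 144, 140, 123, 100, 91, 90, 123, 133, 137, 138, 140, 140, 147, 181, 200]
240 [18, 20, 21, 19, 20, 21, 33, 54, 56, 57, 55, 55, 57, 57, 57, 57, 58, 57, 57, 57, 57, 57, 58, 58, 60, 72, 93, 114, 125, 134, 144, 150, 150, 149, 145, 131, 125, 103, 99, 98, 97, 94, 94, 92, 84, 69, 59, 59, 70, 78, 78, 79, 81, 80, 80]
260 [88, 104, 121, 131, 136, 132, 98, 61, 56, 56, 57, 57, 57, 55, 57, 56, 56, 57, 58, 57, 58, 58, 59, 57, 58, 67, 77, 86, 88, 93, 95, 97, 97, 97, 97, 95, 95, 95, 94, 95, 94, 93, 92, 90, 81, 62, 49, 53, 54, 60, 58, 57, 57, 61, 65]
dots [[131.0, 344.0], [181.0, 325.0], [214.0, 284.0], [220.0, 227.0], [192.0, 165.0]]
(array([ 5.78033413e+02,  5.66106494e+00, -1.32842269e-01]), [2, 3], array([[ 0.3, -2.9],
       [-0.3,  2.9]]))
```

Call:
{"method": "jog_arm", "body": {"targets": [[0.0005, -0.0042, 0, 0, 0, 2.44, -1], [0.0006, -0.0042, 0, 0, 0, 2.44, -1], [0, 0, 0, 0, 0, 0, -1], [0, 0, 0, 0, 0, 0, -1]]}}

```text
clock: 9.55
tool_pos: [479.8, -13.4, 102.8]
ee_rot: [3.141, -0.0, -1.237]
wrist_force: [-0.0, 0.4, 0.2]
width: 0.3
gripper_force: 0.0
```

```bash
cat >> h.py <<'E'
def tabrows(g,cols):
    """sub-pixel upper and lower edge rows of the tab's bright top face, and the angle they give"""
    out=[]
    for c in cols:
        d=np.diff(cv2.GaussianBlur(g,(3,3),0)[:,c].astype(float)); a=240+np.argmax(d[240:264]); b=266+np.argmin(d[266:282])
        s=lambda k,sg:np.sum(np.arange(k-2,k+3)*np.clip(sg*d[k-2:k+3],0,None))/np.sum(np.clip(sg*d[k-2:k+3],0,None))+.5
        u,l=s(a,1),s(b,-1); out.append((c,round(u,1),round(l,1),round(qa(atz('wrist',(c,(u+l)/2),151)),3)))
    return out
E
python3 - <<'E'
from h import *
for f in ('w7','w8'): print(f,[r[:3] for r in tabrows(cv2.imread(f'pics/{f}.png',0),range(200,285,15))])
o=telemetry.get_obs(); T=o['tool_pos']; print(T,o['ee_rot'],o['wrist_force'],'qf',qa(T))
im=save('wrist','w9.png'); g=cv2.cvtColor(im,cv2.COLOR_RGB2GRAY); print(tabrows(g,range(200,285,15)))
E
```

```text
w7 [(200, np.float64(255.6), np.float64(274.4)), (215, np.float64(255.5), np.float64(276.6)), (230, np.float64(255.4), np.float64(274.3)), (245, np.float64(254.8), np.float64(273.4)), (260, np.float64(254.8), np.float64(273.5)), (275, np.float64(254.6), np.float64(273.7))]
w8 [(200, np.float64(256.6), np.float64(275.4)), (215, np.float64(256.5), np.float64(272.0)), (230, np.float64(255.9), np.float64(275.2)), (245, np.float64(255.8), np.float64(265.7)), (260, np.float64(255.6), np.float64(274.4)), (275, np.float64(255.6), np.float64(274.6))]
[479.75236673 -13.37805551 102.84401068] [ 3.14128670e+00 -9.44457716e-05 -1.23656571e+00] [-0.03270429  0.36098636  0.17245493] qf 0.32520077807288716
[(200, np.float64(256.7), np.float64(275.3), np.float64(0.498)), (215, np.float64(256.6), np.float64(275.3), np.float64(0.498)), (230, np.float64(256.6), np.float64(275.5), np.float64(0.496)), (245, np.float64(256.6), np.float64(267.4), np.float64(0.518)), (260, np.float64(256.0), np.float64(275.1), np.float64(0.497)), (275, np.float64(256.4), np.float64(275.1), np.float64(0.495))]
```

Call:
{"method": "jog_arm", "body": {"targets": [[-0.0008, 0.005, 0, 0, 0, 0, -1], [-0.0008, 0.005, 0, 0, 0, 0, -1], [-0.0008, 0.005, 0, 0, 0, 0, -1], [0, 0, 0.02, 0, 0, 0, -1], [0, 0, 0.03, 0, 0, 0, -1], [0, 0, 0.03, 0, 0, 0, -1], [0, 0, 0.03, 0, 0, 0, -1], [0, 0, 0.03, 0, 0, 0, -1], [0, 0, 0, 0, 0, 0, -1], [0, 0, 0, 0, 0, 0, -1], [0, 0, 0, 0, 0, 0, -1]]}}

```text
clock: 10.52
tool_pos: [477.0, 2.0, 242.5]
ee_rot: [3.141, 0.0, -1.234]
wrist_force: [0.1, 0.1, -0.3]
width: -0.5
gripper_force: 0.0
```

```bash
python3 - <<'E'
from h import *
o=telemetry.get_obs(); T=o['tool_pos']; print(T,o['ee_rot'],o['wrist_force'],'qf',qa(T))
im=save('wrist','wa.png'); g=cv2.cvtColor(im,cv2.COLOR_RGB2GRAY)
p,i,r=pose(im,'wrist',[578.5,4,-.151],12); print(p,i,r.tolist())
print(spotter.tip_of('tab','wrist')[:1],[spotter.tip_of('dot4','wrist')[:1]],[spotter.tip_of('start_top','wrist')[:2]])
# tab angle: profile across the tab at several radii, offset vs angle
for r in (60,66,90,97,103):
    qs=np.arange(.25,.76,.02); u=proj('wrist',[[p[0]+r*np.cos(np.pi+p[2]+q),p[1]+r*np.sin(np.pi+p[2]+q),151] for q in qs]).astype(np.float32)
    print(r,cv2.remap(g,u[:,0],u[:,1],cv2.INTER_LINEAR).ravel().tolist())
it=save('top','t2.png'); print('top',pose(it,'top',[578.5,4,-.151],6))
E
```

```text
[477.00441903   1.96183925 242.51948857] [ 3.14149421e+00  4.20474054e-04 -1.23389435e+00] [ 0.13347046  0.0940784  -0.2558093 ] qf 0.17107857707602214
[ 5.78195927e+02  3.56632519e+00 -1.39418870e-01] [0, 1, 2, 3, 4] [[-0.3, -1.0], [-0.1, -1.4], [0.4, -1.4], [-1.0, 4.5], [1.1, -0.7]]
[{'position': [272.9, 167.0], 'score': 0.81}] [[{'position': [245.4, 165.4], 'score': 0.56}]] [[{'position': [223.7, 34.6], 'score': 0.9}]]
60 [34, 32, 31, 31, 31, 31, 33, 48, 108, 175, 195, 201, 206, 210, 209, 178, 108, 79, 78, 74, 75, 72, 72, 55, 56, 58]
66 [59, 60, 61, 60, 62, 61, 62, 63, 88, 165, 193, 199, 206, 211, 204, 157, 90, 76, 84, 66, 47, 40, 45, 68, 63, 49]
90 [106, 105, 105, 93, 121, 189, 197, 142, 75, 88, 181, 197, 203, 209, 166, 84, 74, 23, 16, 17, 44, 74, 74, 81, 89, 97]
97 [105, 105, 105, 105, 105, 105, 105, 105, 105, 104, 173, 197, 202, 208, 152, 77, 73, 71, 70, 70, 70, 71, 71, 71, 71, 71]
103 [105, 105, 105, 105, 105, 105, 105, 106, 99, 72, 165, 195, 203, 207, 139, 77, 76, 102, 104, 88, 73, 71, 71, 70, 70, 70]Traceback (most recent call last):
  File "<stdin>", line 10, in <module>
  File "h.py", line 29, in pose
    s=least_squares(f,p); p=s.x
    return func(*args, **kwargs)
    vector_fun = VectorFunction(
        fun_wrapped,
    ...<6 lines>...
        workers=workers
    )
    self._update_fun()
    ~~~~~~~~~~~~~~~~^^
    self.f = self.fun_wrapped(xp_copy(self.x))
             ~~~~~~~~~~~~~~~~^^^^^^^^^^^^^^^^^
    return np.atleast_1d(self.fun(x))
                         ~~~~~~~~^^^
    return self.f(x, *self.args, **self.kwargs)
           ~~~~~~^^^^^^^^^^^^^^^^^^^^^^^^^^^^^^
  File "h.py", line 28, in <lambda>
    f=lambda p:(model(p)[idx][:,:2]-P).ravel()
                ~~~~~~~~~~~~~~~~~~~^~
ValueError: operands could not be broadcast together with shapes (0,2) (0,)
```

```bash
sed -i 's/def pose(gr,cam,p0,tol=8)/def pose(gr,cam,p0,tol=8,use=(0,1,2,3,4))/; s/            if ok:/            if ok and i in use:/' h.py; python3 - <<'E'
from h import *
im=cv2.cvtColor(cv2.imread('pics/wa.png'),cv2.COLOR_BGR2RGB); g=cv2.cvtColor(im,cv2.COLOR_RGB2GRAY).astype(np.float32)
p,i,r=pose(im,'wrist',[578.5,4,-.151],10,(0,1,2,4)); print(p,i,r.tolist())
for R in (60,66,97,103):
    qs=np.arange(.35,.66,.002); u=proj('wrist',[[p[0]+R*np.cos(np.pi+p[2]+q),p[1]+R*np.sin(np.pi+p[2]+q),151] for q in qs]).astype(np.float32)
    v=cv2.remap(g,u[:,0],u[:,1],cv2.INTER_LINEAR).ravel()>150; print(R,qs[v].min(),qs[v].max(),(qs[v].min()+qs[v].max())/2)
for z in (115,120,125): print(z,atz('wrist',(223.7,34.6),z))
print(telemetry.get_obs()['wrist_force'])
E
```

```text
[ 5.77965991e+02  3.67753862e+00 -1.52297222e-01] [0, 1, 2, 4] [[0.0, -0.1], [-0.0, -0.2], [0.0, -0.0], [-0.0, 0.4]]
60 0.43800000000000006 0.5740000000000002 0.5060000000000001
66 0.44400000000000006 0.5680000000000002 0.5060000000000001
97 0.4600000000000001 0.5440000000000002 0.5020000000000001
103 0.4620000000000001 0.5420000000000001 0.5020000000000001
115 [ 563.88082038 -115.28045533  115.        ]
120 [ 562.89347688 -114.64213333  120.        ]
125 [ 561.90613339 -114.00381133  125.        ]
[-0.03934227 -0.58931088 -1.01073862]
```

The ring reads 0.503 with the fingers clear, and the grinder hasn't moved. Next is the button: I'll approach, taking one closer fix on the way.

Call:
{"method": "jog_arm", "body": {"targets": [[0.0171, -0.0228, -0.0085, 0, 0, 0, -1], [0.0171, -0.0228, -0.0085, 0, 0, 0, -1], [0.0171, -0.0228, -0.0085, 0, 0, 0, -1], [0.0171, -0.0085, -0.0085, 0, 0, 0, -1], [0.0171, 0, -0.0085, 0, 0, 0, -1], [0, 0, 0, 0, 0, 0, -1], [0, 0, 0, 0, 0, 0, -1], [0, 0, 0, 0, 0, 0, -1]]}}

```text
clock: 11.43
tool_pos: [562.5, -75.4, 200.0]
ee_rot: [3.14, 0.0, -1.234]
wrist_force: [0.3, -0.8, 0.0]
width: -0.3
gripper_force: 0.0
```

```bash
python3 - <<'E'
from h import *
o=telemetry.get_obs(); print(o['tool_pos'],o['ee_rot'],o['wrist_force'])
im=save('wrist','wb.png'); g=cv2.cvtColor(im,cv2.COLOR_RGB2GRAY)
s=spotter.tip_of('start_top','wrist')[:2]; print(s,spotter.look_for('start_top','wrist')[:1])
for z in (115,120,125): print(z,atz('wrist',s[0]['position'],z))
c=cv2.HoughCircles(cv2.medianBlur(g,3),cv2.HOUGH_GRADIENT,1,20,param1=80,param2=18,minRadius=12,maxRadius=40)
if c is not None: print([x for x in np.round(c[0]).tolist() if np.hypot(x[0]-s[0]['position'][0],x[1]-s[0]['position'][1])<30])
x,y=np.round(s[0]['position']).astype(int); print(g[y,x-50:x+50:2].tolist()); print(g[max(y-50,0):y+50:2,x].tolist())
E
```

```text
[562.47697574 -75.41287962 199.974267  ] [ 3.14033903e+00  1.49591307e-04 -1.23402363e+00] [ 0.29550538 -0.77951514  0.03988583]
[{'position': [294.1, 175.1], 'score': 0.98}] [{'rect': [292.5, 174.2, 30.3, 37.2], 'score': 0.95}]
115 [ 557.391117   -106.40325204  115.        ]
120 [ 558.04071333 -107.33662012  120.        ]
125 [ 558.69030965 -108.26998819  125.        ]
[[292.0, 172.0, 27.0]]
[255, 255, 255, 255, 255, 255, 255, 255, 255, 255, 255, 160, 75, 77, 77, 86, 194, 234, 236, 237, 236, 235, 234, 234, 234, 233, 230, 169, 157, 155, 154, 153, 149, 93, 42, 41, 40, 101, 244, 246, 247, 246, 245, 244, 244, 243, 242, 242, 243, 243]
[254, 255, 255, 255, 255, 255, 255, 255, 255, 249, 36, 76, 83, 81, 79, 80, 104, 222, 236, 238, 237, 236, 235, 234, 233, 233, 231, 229, 164, 154, 152, 151, 149, 118, 39, 38, 100, 244, 245, 246, 245, 245, 245, 245, 245, 244, 241, 190, 120, 42]
```

Call:
{"method": "jog_arm", "body": {"targets": [[-0.0012, -0.0112, -0.01, 0, 0, 0, -1], [-0.0012, -0.0112, -0.01, 0, 0, 0, -1], [-0.0012, -0.0112, -0.01, 0, 0, 0, -1], [0, 0, -0.015, 0, 0, 0, -1], [0, 0, -0.015, 0, 0, 0, -1], [0, 0, -0.015, 0, 0, 0, -1], [0, 0, 0, 0, 0, 0, -1], [0, 0, 0, 0, 0, 0, -1], [0, 0, 0, 0, 0, 0, -1]]}}

```text
clock: 12.33
tool_pos: [559.5, -109.6, 125.8]
ee_rot: [-3.141, -0.0, -1.234]
wrist_force: [-0.6, -0.1, 0.6]
width: -0.1
gripper_force: 0.0
```

```bash
python3 - <<'E'
from h import *
o=telemetry.get_obs(); T=o['tool_pos']; print(T,o['wrist_force'])
im=save('scene','s4.png'); g=cv2.cvtColor(im,cv2.COLOR_RGB2GRAY)
print('tip pred',proj('scene',[T,T+[0,0,25]]),'button',proj('scene',[[559,-109,z] for z in (110,118,124)]),spotter.tip_of('start_top','scene')[:1])
u=np.round(proj('scene',[T+[0,0,25]])[0]).astype(int); print(u)
for r in range(u[1]-16,u[1]+24): print(r,g[r,u[0]-10:u[0]+11].tolist())
E
```

```text
[ 559.50793913 -109.59069093  125.76488087] [-0.56698916 -0.07767049  0.58336276]
tip pred [[258.80487807 201.51414365]
 [258.57498203 193.37724248]] button [[259.07009003 206.40818295]
 [258.99848576 203.85854099]
 [258.94446185 201.93489   ]] [{'position': [259.9, 200.9], 'score': 0.59}]
[259 193]
177 [72, 73, 55, 42, 40, 40, 42, 42, 42, 43, 39, 37, 45, 46, 34, 37, 39, 43, 37, 37, 37]
178 [69, 66, 64, 41, 35, 37, 40, 43, 37, 38, 35, 38, 43, 33, 40, 32, 37, 38, 40, 42, 41]
179 [69, 69, 70, 55, 37, 33, 34, 39, 40, 42, 37, 41, 30, 30, 36, 39, 37, 34, 36, 32, 34]
180 [70, 69, 70, 67, 44, 93, 100, 47, 40, 34, 34, 36, 43, 50, 42, 31, 38, 41, 29, 47, 61]
181 [69, 68, 67, 72, 49, 125, 106, 54, 32, 36, 34, 34, 40, 36, 36, 39, 34, 46, 69, 67, 71]
182 [70, 72, 69, 73, 42, 118, 87, 100, 88, 58, 35, 27, 38, 40, 40, 46, 68, 71, 74, 64, 69]
183 [72, 69, 70, 70, 53, 115, 79, 94, 113, 98, 46, 36, 41, 38, 35, 42, 70, 69, 69, 66, 73]
184 [73, 68, 65, 70, 52, 114, 78, 95, 113, 103, 47, 36, 42, 49, 40, 44, 69, 74, 68, 70, 71]
185 [69, 68, 72, 69, 53, 97, 76, 92, 112, 98, 51, 36, 35, 39, 41, 45, 69, 71,
[... 2422 characters left out ...]
, 96, 187, 198, 196, 200, 203, 198, 200]
211 [240, 245, 246, 245, 246, 247, 249, 250, 252, 254, 255, 255, 255, 208, 198, 200, 198, 199, 199, 191, 189]
212 [236, 244, 245, 244, 244, 244, 245, 246, 247, 247, 248, 248, 250, 250, 210, 197, 195, 197, 193, 249, 248]
213 [213, 240, 244, 245, 244, 245, 245, 245, 245, 246, 245, 245, 246, 247, 247, 249, 208, 247, 248, 248, 247]
214 [164, 237, 243, 246, 245, 245, 245, 245, 245, 246, 245, 246, 246, 246, 247, 247, 246, 247, 246, 246, 246]
215 [126, 218, 239, 245, 246, 245, 245, 245, 245, 245, 246, 246, 245, 246, 246, 246, 246, 246, 246, 246, 246]
216 [123, 174, 238, 244, 246, 245, 245, 246, 246, 246, 246, 246, 246, 246, 246, 246, 246, 247, 247, 247, 247]
```

The tip is centred over the button, with the button top at about z 130, so contact should come near a reported TCP of 105. I'll descend gently.

Call:
{"method": "jog_arm", "body": {"targets": [[0, 0, -0.006, 0, 0, 0, -1], [0, 0, -0.006, 0, 0, 0, -1], [0, 0, -0.004, 0, 0, 0, -1], [0, 0, -0.001, 0, 0, 0, -1], [0, 0, -0.001, 0, 0, 0, -1], [0, 0, -0.001, 0, 0, 0, -1], [0, 0, 0, 0, 0, 0, -1], [0, 0, 0, 0, 0, 0, -1]]}}

```text
clock: 13.1
tool_pos: [559.4, -109.0, 106.5]
ee_rot: [-3.141, -0.0, -1.234]
wrist_force: [0.0, -0.4, 0.8]
width: -0.0
gripper_force: 0.0
```

Call:
{"method": "jog_arm", "body": {"targets": [[0, 0, -0.001, 0, 0, 0, -1], [0, 0, -0.001, 0, 0, 0, -1], [0, 0, 0, 0, 0, 0, -1]]}}

```text
clock: 13.35
tool_pos: [559.6, -109.0, 104.6]
ee_rot: [-3.141, -0.0, -1.234]
wrist_force: [0.3, -0.1, 1.6]
width: -0.0
gripper_force: 1.0
```

Call:
{"method": "jog_arm", "body": {"targets": [[0, 0, -0.001, 0, 0, 0, -1], [0, 0, -0.001, 0, 0, 0, -1], [0, 0, 0, 0, 0, 0, -1]]}}

```text
clock: 13.6
tool_pos: [559.6, -108.9, 102.5]
ee_rot: [-3.141, -0.0, -1.234]
wrist_force: [-0.4, 0.3, 3.4]
width: 0.1
gripper_force: 1.5
```

Contact is at about 106 and the force is rising with the spring, so I'll continue down.

Call:
{"method": "jog_arm", "body": {"targets": [[0, 0, -0.001, 0, 0, 0, -1], [0, 0, -0.001, 0, 0, 0, -1], [0, 0, 0, 0, 0, 0, -1]]}}

```text
clock: 13.85
tool_pos: [559.6, -109.0, 100.4]
ee_rot: [-3.141, -0.0, -1.234]
wrist_force: [0.2, 0.6, 3.5]
width: 0.1
gripper_force: 2.0
```

Call:
{"method": "jog_arm", "body": {"targets": [[0, 0, -0.001, 0, 0, 0, -1], [0, 0, 0, 0, 0, 0, -1], [0, 0, 0, 0, 0, 0, -1]]}}

```text
clock: 14.1
tool_pos: [559.6, -109.0, 100.0]
ee_rot: [-3.141, -0.0, -1.234]
wrist_force: [-0.8, -0.1, 7.3]
width: -0.2
gripper_force: 3.6
```

Call:
{"method": "jog_arm", "body": {"targets": [[0, 0, -0.001, 0, 0, 0, -1], [0, 0, 0, 0, 0, 0, -1], [0, 0, 0, 0, 0, 0, -1], [0, 0, 0, 0, 0, 0, -1]]}}

```text
clock: 14.43
tool_pos: [559.7, -109.0, 99.8]
ee_rot: [-3.141, -0.001, -1.233]
wrist_force: [-3.4, 2.1, 13.1]
width: 0.0
gripper_force: 6.9
```

Call:
{"method": "jog_arm", "body": {"targets": [[0, 0, 0.004, 0, 0, 0, -1], [0, 0, 0.006, 0, 0, 0, -1], [0, 0, 0.015, 0, 0, 0, -1], [0, 0, 0.03, 0, 0, 0, -1], [0, 0, 0.035, 0, 0, 0, -1], [0, 0, 0.035, 0, 0, 0, -1], [0, 0, 0.035, 0, 0, 0, -1], [-0.02, 0.01, 0.02, 0, 0, 0, -1], [-0.02, 0.01, 0.02, 0, 0, 0, -1], [-0.02, 0.01, 0.02, 0, 0, 0, -1], [-0.02, 0.01, 0.02, 0, 0, 0, -1], [-0.02, 0.01, 0, 0, 0, 0, -1], [0, 0, 0, 0, 0, 0, -1], [0, 0, 0, 0, 0, 0, -1], [0, 0, 0, 0, 0, 0, -1], [0, 0, 0, 0, 0, 0, -1]]}}

```text
clock: 15.77
tool_pos: [459.5, -59.1, 337.6]
ee_rot: [3.14, 0.0, -1.234]
wrist_force: [-0.1, -0.5, 1.3]
width: 0.1
gripper_force: 0.0
```

```bash
python3 - <<'E'
from h import *
o=telemetry.get_obs(); print(o['clock'],o['tool_pos'],o['wrist_force'])
im=save('wrist','wz.png'); g=cv2.cvtColor(im,cv2.COLOR_RGB2GRAY).astype(np.float32)
p,i,r=pose(im,'wrist',[578.2,3.8,-.151],8,(0,1,2,4)); print(p,i,r.tolist())
for R in (60,66,97,103):
    qs=np.arange(.3,.71,.002); u=proj('wrist',[[p[0]+R*np.cos(np.pi+p[2]+q),p[1]+R*np.sin(np.pi+p[2]+q),151] for q in qs]).astype(np.float32)
    v=cv2.remap(g,u[:,0],u[:,1],cv2.INTER_LINEAR).ravel()>150; print(R,(qs[v].min()+qs[v].max())/2 if v.any() else None)
# button height back: compare with earlier scene picture
a=cv2.imread('pics/s4.png',0)[200:210,250:270].astype(int); b=cv2.cvtColor(save('scene','s5.png'),cv2.COLOR_RGB2GRAY)[200:210,250:270].astype(int)
print('scene diff',np.abs(a-b).mean(), 'col 259', cv2.imread('pics/s5.png',0)[192:212,259].tolist())
E
```

```text
15.7667 [459.45807759 -59.10389661 337.64470515] [-0.07531775 -0.48448501  1.27698721]
[ 5.78314745e+02  4.42527844e+00 -1.53205216e-01] [0, 1, 2, 4] [[-0.1, -0.2], [0.0, -0.1], [0.1, -0.1], [-0.1, 0.4]]
60 0.5110000000000002
66 0.5110000000000002
97 0.4900000000000002
103 0.5030000000000002
scene diff 18.22 col 259 [68, 66, 62, 55, 246, 179, 160, 164, 167, 167, 139, 102, 92, 58, 44, 29, 32, 18, 104, 254]
```

```bash
python3 -c "
from h import *
print(close_job())"
```

```text
the job is handed in; nothing more can be done
None
```

Handed in: the ring's tab is at the second-largest dot (measured about 0.50 rad), the start button was then pressed fully down and came back up, and the grinder did not measurably move; I did not re-measure the mug, jar, spoon, bowl or tumbler.

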